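Find the hidden catch of the spice box and press it

ROBOT

A 6-joint arm with a two-finger parallel gripper is mounted at the origin on a cart in front of the work surface, level with it; the furniture and walls round the work are solid. World frame = base frame: x ahead of the robot, y to its left, z up, the work surface at z = 0. Lengths are in mm, angles in rad, forces in N, time in s.
With the tool pointing down it reaches from about 425 to 925 mm from the base axis. Payload 12.5 kg.
Tool frame: the origin (TCP) lies on the centre line of the jaws, within the pads' length; the fingertips stand 19 mm ahead of it and the grasp point (between the pads) is the TCP (env.tips_ahead is the distance from the TCP to the fingertips, in mm); z points along the fingers, y is the line along which they close (so a half turn about z gives the same grasp; the last joint's range is limited). The gripper opens to 85 mm and grips with 20 to 120 N. Pads are 22 mm wide; open, the fingers measure 114 mm over their backs; the gripper's body (76 mm by 85 mm) begins 54 mm behind the grasp point. The pads swing forward as they close: fully open they stand 13 mm farther back than shut.
Start: joints at [-1.445, 0.491, 1.559, -0, 1.092, -0.106], TCP at [143.603, -608.296, 223.727] pointing down, gripper open.
Joint ranges: [-3.1, 3.1], [-0.84, 2.19], [0.05, 2.79], [-1.13, 4.28], [0.06, 2.93], [-2.69, 2.69]. Speed limits (rad/s): [2.22, 2.22, 2.79, 3.14, 3.14, 3.14].

INTERFACE

Orientations are given as a 3x3 rotation matrix whose columns are the frame's x, y, z axes.
In Python, from cell import readout, vision, hand_in, env gives the robot as it stands.
- The arm moves only by the tool arm_command, never from a script. Its argument "rows" is a list of rows, each an object with "delta_pos": the shift along the world's x, y, z in units of 0.25 m (1.0 is 0.25 m), a list of three; "delta_rot": the turn, a rotation vector about the world's x, y, z in units of 180 degrees (1.0 is 180 degrees), a list of three. In form: [{"delta_pos": [tx, ty, tz], "delta_rot": [rx, ry, rz]}, ...]. A call has 1 to 20 rows; each row is the pose to reach, as a shift and turn from the pose commanded when the call began, turning the shorter way round; what a row does not reach only later rows make up. A row lasts 1/10 s, in which the tool goes at most 50 mm and 8.59 degrees, less where a joint would pass 70% of its speed; a pose out of reach is approached as far as the arm can. A call with a number of a shift or a turn outside -1 to 1 is refused whole. A call with a gripper value outside its range is refused whole. "hand" is the opening, from -1 (shut) to 1 (fully open), set as the call begins (left out, the last holds). The fingers move at their own pace and stop on an object; the grip force is fixed at half the most. Time passes only in rows, so rows that repeat a pose let the fingers close. It gives the time, the measured TCP pose, the force, the opening and the grip force at its end, in the units of the state.
- readout.observe(): the state, without advancing time (a new reading comes with each control period).
- vision.capture(name): name is "side" or "top" or "wrist"; returns a dict with "img" (420x560x3 uint8, red, green, blue), "fx", "fy", "cx", "cy" (pixels), "R" (3x3) and "t" (3): a world point X has camera coordinates R X + t. Camera axes: x right, y down, z forward; pixel columns grow to the right and rows downward; lengths in mm; the calibration is good to about 2 mm. The wrist camera is an equidistant fisheye: a pixel r from the principal point sees the ray r / f radians off the axis. A picture is of the moment at which its call begins. There is no depth.
- hand_in(): hands the job in; it is judged then, once.
The state is a dict: "time_s": time; "qpos": joint angles; "qd": joint speeds; "tau": joint torques, N m; "position": TCP position; "tool_rot": TCP orientation; "force": force on the tool from outside, world axes, zero at the start; "ft_torque": the same for the moment, N m; "finger_gap": finger opening in mm; "gripper_force": force on a finger pad.
Only numpy, scipy, OpenCV 4.12 (cv2) and the standard library are available. Lean on these libraries where they do the work, as an engineer would, in place of code of your own. Each camera call takes 0.05 s, during which the arm holds its last target. There are 200 camera calls.

TASK

The white drop-front spice box has no handle: its catch is a square thumb plate set almost flush into the wooden panel in its top, somewhere along the panel. Find it with your fingertips and press it in until it lets go, then take your hand away; the front flap drops open by itself, so leave the flap untouched. Pick nothing up, and do not shift the things standing on and around the box.

Things in the scene. Friction and masses are not known exactly. Their poses are not given: they have to be found in the camera images.
- spice_box: White box fixed to the worktop, 170 mm deep (its x), 350 mm wide (its y), 150 mm high. Origin: centre of its underside; x points to its back, y to its left, z up. The -x face is the flap. Its top is a flat white frame, 150 mm up, round a rectangular wooden panel, 70 mm (x) by 158 mm (y), centred in the top and set 3 mm below the frame.
- panel_center (a point): Centre of that wooden panel, on its surface, 147 mm above the worktop; axes as the box. The panel is rigid but for the catch in it. The catch is a wooden square plate of the same wood, 49 x 49 mm with a 1.5 mm seam around it (opening 52 x 52 mm), its face 2 mm below the panel. It is centred on the panel's long middle line (x = 0), its centre anywhere from 45 mm left to 45 mm right of this point (along y); its place is not reported.
- catch (a joint): How far the catch is pressed straight down, in m: 0 at rest, 0.007 at its stop. A spring resists with about 2 N at first and 6 N at the stop. The flap is let go at about 0.0045 to 0.0055; the catch springs back up when released.
- front_flap: The box's white front flap, 346 mm wide, 138 mm high, 12 mm thick, no handle. Origin: middle of its hinge line along its lower edge, 10 mm above the worktop; its z axis points up along the flap when it is closed (upright). When let go a soft spring and its weight swing it towards the robot in about a second until it lies almost flat (1.45 rad) in front of the box.
- matchbox: Red matchbox, 64 x 110 x 21 mm, lying loose on one end of the box's top frame. Origin: centre of its underside.
- clothes_peg: Wooden clothes peg, 19 x 72 x 10 mm, lying loose on the other end of the box's top frame. Origin: centre of its underside.
- salt_shaker: Salt shaker, 44 mm across, 90 mm high, loose on the worktop beside the box. Origin: centre of its underside.
- dip_bowl: White bowl, 115 mm across, 56 mm high, loose on the worktop at the other side of the box. Origin: centre of its underside.
- spice_jar: Spice jar with black cap, 41 mm across, 105 mm high, loose on the worktop to the right of the box. Origin: centre of its underside.

How it is judged (in metres and radians):
On the way:
1. the catch is pressed in (value of joint catch above 0.003 m), for 0.02 s.
At the end, for the whole second after the job is handed in: The front flap lies open (more than 1.3 rad from upright) and still, and the catch has sprung back (less than 1 mm in) (angle between front_flap's own z axis and vertical above 1.3 rad and angular speed of front_flap below 0.1 rad/s and value of joint catch below 0.001 m); the robot touches nothing.
It fails at once if the arm or the fingers touch the front flap (contact force between any of the arm, the fingers and front_flap above 2 N).
It fails at once if a thing on or beside the box is lifted or shifted more than 25 mm (distance of any of matchbox, clothes_peg, salt_shaker, dip_bowl, spice_jar from where it was at the start of the episode above 0.025 m).
It also fails if it takes over 48 s, if anything falls off the work surface, if the arm or the gripper's body presses on something with over 40 N, if the wrist force passes 120 N, or if a joint passes its speed limit or range.

## Working session

There is one attempt and no reset: what is moved stays moved. The work goes in short steps, Python scripts to look and compute and a tool call to move; the robot and the scene stay as the last step left them, time stands still between calls to the robot, and variables do not carry over. Pictures are saved under pics/ and viewed, at most 10 in all, crops included, and the job is handed in when it is done.

Besides the shell and the picture viewer there is one more tool, called after "Emit:" as name([rows], argument=value, ...), one row to a line, values as JSON. arm_command: Moves the arm, as the interface text tells. Its arguments: {"type":"object","properties":{"rows":{"type":"array"},"hand":{"type":"number"}},"required":["rows"]}

```bash
mkdir -p pics; python3 - <<'E'
from cell import readout, vision, env
import cv2,pickle
d={}
for n in("top","side"):
    c=vision.capture(n);d[n]=c;cv2.imwrite(f"pics/{n}0.png",c["img"][...,::-1])
pickle.dump(d,open("c0.pkl","wb"))
s=readout.observe();print(s["time_s"],s["position"],s["tool_rot"],s["force"],s["finger_gap"])
E
```

```text
0.1 [ 143.55542596 -608.07467394  223.19175319] [[ 9.73254306e-01  2.29730348e-01 -1.50136024e-04]
 [ 2.29730383e-01 -9.73253816e-01  9.80224639e-04]
 [ 7.90668884e-05 -9.88498657e-04 -9.99999508e-01]] [ 0.26918439 -0.37172154  0.29159474] 85.37040504710473
```

View pics/top0.png

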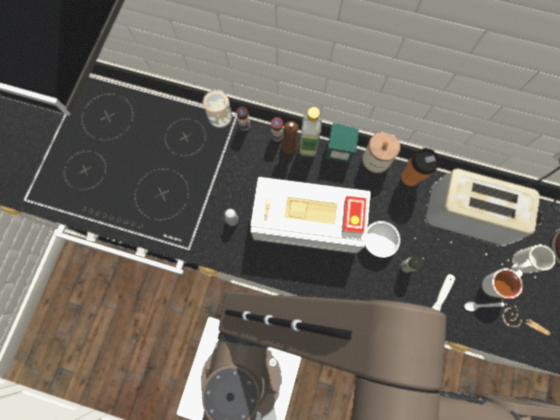

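View pics/side0.png

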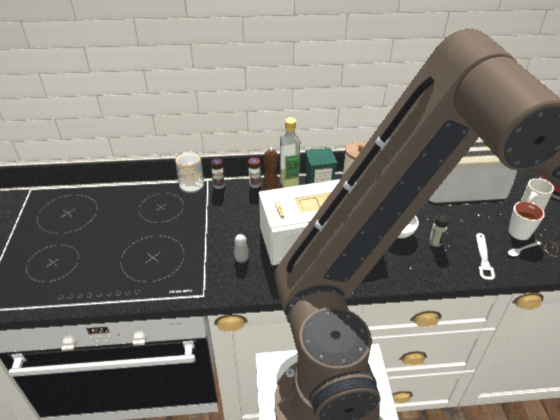

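Top view: the box is at about (311,213), with its wooden panel at (288–337, 198–222). A possible square seam shows at the panel's left end, near (298,208). The peg is at (267,210) and the matchbox at (354,214). The side view shows the same square at (310,204).

```bash
cat > h.py <<'E'
import numpy as np
def ray(c,u,v,z):
    d=c["R"].T@np.array([(u-c["cx"])/c["fx"],(v-c["cy"])/c["fy"],1]);o=-c["R"].T@c["t"]
    return o+d*(z-o[2])/d[2]
def proj(c,X):
    p=c["R"]@X+c["t"];return c["fx"]*p[0]/p[2]+c["cx"],c["fy"]*p[1]/p[2]+c["cy"]
E
python3 - <<'E'
import pickle,cv2,numpy as np
from h import *
d=pickle.load(open("c0.pkl","rb"));c=d["top"];im=c["img"]
hsv=cv2.cvtColor(im,cv2.COLOR_RGB2HSV)
m=cv2.inRange(hsv,(10,60,120),(30,255,255));r=np.zeros_like(m);r[190:232,276:342]=255;m&=r
k=cv2.findContours(m,0,2)[0];k=max(k,key=cv2.contourArea)
P=np.array([ray(c,*p[0],147)[:2] for p in k]).astype(np.float32)
q=cv2.minAreaRect(P);print(q,cv2.boxPoints(q))
# whole white top
for u,v in[(257,180),(371,190),(298,208),(267,210),(354,214)]:print(u,v,ray(c,u,v,150))
cv2.imwrite("pics/z.png",np.hstack([cv2.resize(im[170:260,240:380,::-1],None,fx=5,fy=5,interpolation=2)]))
E
```

```text
((547.5213623046875, -62.622100830078125), (64.09379577636719, 152.9664306640625), 8.890218734741211) [[ 504.03964      7.9896855]
 [ 527.6793    -143.13904  ]
 [ 591.00305   -133.23389  ]
 [ 567.3634      17.894836 ]]
257 180 [592.36603201 124.02940774 150.        ]
371 190 [ 662.37288124 -225.29152489  150.        ]
298 208 [541.84679817 -23.86674513 150.        ]
267 210 [508.55894913  65.50850174 150.        ]
354 214 [ 572.5507698  -193.31747813  150.        ]
```

View pics/z.png

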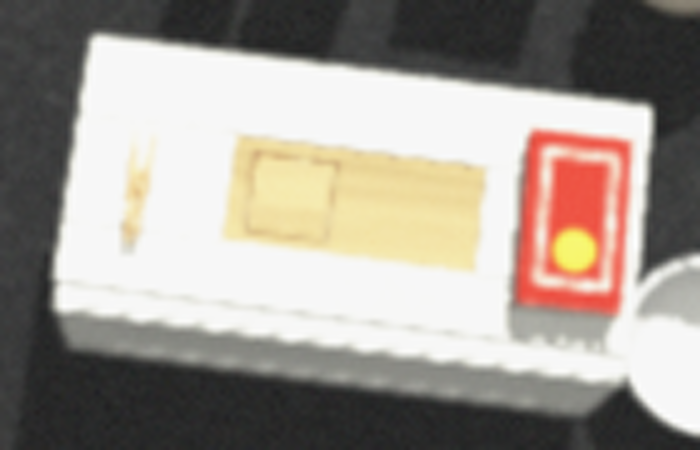

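The enlarged top view shows the seam square centred at about (291,197) in the crop, which is 41 mm left of the panel centre. That puts it near world (541,-22). I'll raise the arm and move over it with the fingers shut.

Emit:
arm_command([
  {"delta_pos":[0,0,0.2],"delta_rot":[0,0,0]},
  {"delta_pos":[0.1,0.2,0.32],"delta_rot":[0,0,0]},
  {"delta_pos":[0.2,0.35,0.32],"delta_rot":[0,0,0]},
  {"delta_pos":[0.32,0.5,0.32],"delta_rot":[0,0,0]},
  {"delta_pos":[0.44,0.65,0.32],"delta_rot":[0,0,0]},
  {"delta_pos":[0.55,0.8,0.32],"delta_rot":[0,0,0]},
  {"delta_pos":[0.68,1.0,0.32],"delta_rot":[0,0,-0.024]},
  {"delta_pos":[0.68,1.0,0.32],"delta_rot":[0,0,-0.024]},
  {"delta_pos":[0.68,1.0,0.32],"delta_rot":[0,0,-0.024]},
], hand=-1)

```text
time_s: 1.0
position: [314.3, -357.3, 303.9]
tool_rot: [[0.987, 0.159, 0.0], [0.159, -0.987, -0.0], [0.0, 0.0, -1.0]]
force: [-0.3, 0.5, -0.8]
finger_gap: 0.0
gripper_force: 0.0
```

Emit:
arm_command([
  {"delta_pos":[0.12,0.15,0],"delta_rot":[0,0,0]},
  {"delta_pos":[0.25,0.3,0],"delta_rot":[0,0,0]},
  {"delta_pos":[0.4,0.45,0],"delta_rot":[0,0,0]},
  {"delta_pos":[0.55,0.6,0],"delta_rot":[0,0,0]},
  {"delta_pos":[0.68,0.75,0],"delta_rot":[0,0,0]},
  {"delta_pos":[0.8,0.9,0],"delta_rot":[0,0,0]},
  {"delta_pos":[0.9,1.0,0],"delta_rot":[0,0,0]},
  {"delta_pos":[0.9,1.0,0],"delta_rot":[0,0,0]},
  {"delta_pos":[0.9,1.0,0],"delta_rot":[0,0,0]},
])

```text
time_s: 1.9
position: [538.8, -109.2, 303.0]
tool_rot: [[0.988, 0.157, -0.001], [0.157, -0.988, -0.0], [-0.001, -0.0, -1.0]]
force: [-0.8, -0.5, 0.3]
finger_gap: -0.1
gripper_force: 0.0
```

Emit:
arm_command([
  {"delta_pos":[0,0.17,-0.05],"delta_rot":[0,0,0]},
  {"delta_pos":[0,0.34,-0.16],"delta_rot":[0,0,0]},
  {"delta_pos":[0,0.34,-0.3],"delta_rot":[0,0,0]},
  {"delta_pos":[0,0.34,-0.4],"delta_rot":[0,0,0]},
  {"delta_pos":[0,0.34,-0.4],"delta_rot":[0,0,0]},
  {"delta_pos":[0,0.34,-0.4],"delta_rot":[0,0,0]},
])

```text
time_s: 2.5
position: [538.7, -24.9, 204.3]
tool_rot: [[0.988, 0.154, -0.0], [0.154, -0.988, -0.0], [-0.0, 0.0, -1.0]]
force: [0.1, -0.3, 0.4]
finger_gap: -0.0
gripper_force: 0.0
```

```bash
python3 - <<'E'
from cell import readout, vision, env
import cv2,numpy as np
s=readout.observe();print(s["time_s"],s["position"],s["force"],env.tips_ahead)
a=vision.capture("wrist")["img"];b=vision.capture("top")["img"][150:270,230:390]
cv2.imwrite("pics/w1.png",cv2.resize(a,(560,420))[...,::-1])
cv2.imwrite("pics/t1.png",cv2.resize(b,None,fx=4,fy=4,interpolation=2)[...,::-1])
E
```

```text
2.5 [538.69245505 -24.87449024 204.33966664] [ 0.10670015 -0.3123651   0.372012  ] 19.0
```

View pics/w1.png

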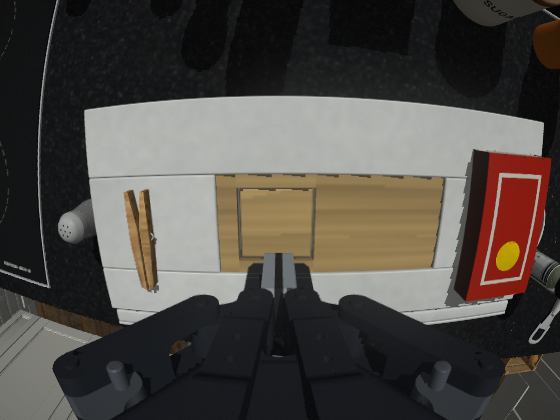

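The wrist view clearly shows the seam square at (240–315, 188–258), centred at (277,222). The fingertips sit at (278,262) in front of it, as parallax would give. I'll cast that pixel onto the panel plane.

```bash
python3 - <<'E'
from cell import vision
import numpy as np
c=vision.capture("wrist");print(c["fx"],c["cx"],c["cy"])
def w(u,v,z):
    x=(u-c["cx"])/c["fx"];y=(v-c["cy"])/c["fy"];r=np.hypot(x,y)
    d=c["R"].T@np.array([x/r*np.sin(r),y/r*np.sin(r),np.cos(r)]);o=-c["R"].T@c["t"]
    return (o+d*(z-o[2])/d[2])[:2].round(1)
S=[w(*p,146) for p in[(239,187),(315,188),(315,258),(241,258)]];print(S,np.mean(S,0))
Q=[w(*p,148) for p in[(216,174),(444,176),(437,268),(219,272)]];print(Q,np.mean(Q,0))
E
```

```text
325.19226210127806 278.2859233696765 212.52528434825203
[array([562.3,   4.4]), array([569.4, -45.2]), array([520.1, -54.6]), array([512.1,  -3.1])] [540.975 -24.625]
[array([569.1,  20.3]), array([ 594.1, -135.2]), array([ 524.6, -151.5]), array([499.3,  11.3])] [546.775 -63.775]
```

Emit:
arm_command([
  {"delta_pos":[0.01,0,-0.07],"delta_rot":[0,0,0]},
  {"delta_pos":[0.01,0,-0.13],"delta_rot":[0,0,0]},
  {"delta_pos":[0.01,0,-0.148],"delta_rot":[0,0,0]},
  {"delta_pos":[0.01,0,-0.148],"delta_rot":[0,0,0]},
])

```text
time_s: 3.05
position: [541.2, -23.5, 167.1]
tool_rot: [[0.988, 0.156, 0.0], [0.156, -0.988, -0.0], [0.0, 0.0, -1.0]]
force: [0.5, 1.2, 0.2]
finger_gap: -0.4
gripper_force: 0.0
```

Emit:
arm_command([
  {"delta_pos":[0,0,-0.006],"delta_rot":[0,0,0]},
  {"delta_pos":[0,0,-0.012],"delta_rot":[0,0,0]},
  {"delta_pos":[0,0,-0.016],"delta_rot":[0,0,0]},
  {"delta_pos":[0,0,-0.016],"delta_rot":[0,0,0]},
])

```text
time_s: 3.45
position: [541.1, -23.3, 162.9]
tool_rot: [[0.988, 0.156, 0.0], [0.156, -0.988, -0.0], [0.0, 0.0, -1.0]]
force: [1.0, -0.2, -0.8]
finger_gap: -0.0
gripper_force: 0.0
```

Emit:
arm_command([
  {"delta_pos":[0,0,-0.004],"delta_rot":[0,0,0]},
  {"delta_pos":[0,0,-0.008],"delta_rot":[0,0,0]},
  {"delta_pos":[0,0,-0.008],"delta_rot":[0,0,0]},
])

```text
time_s: 3.75
position: [541.0, -23.3, 160.6]
tool_rot: [[0.988, 0.156, -0.0], [0.156, -0.988, -0.0], [-0.0, 0.0, -1.0]]
force: [-0.0, 0.1, -0.4]
finger_gap: -0.1
gripper_force: 0.0
```

Emit:
arm_command([
  {"delta_pos":[0,0,-0.004],"delta_rot":[0,0,0]},
  {"delta_pos":[0,0,-0.008],"delta_rot":[0,0,0]},
  {"delta_pos":[0,0,-0.008],"delta_rot":[0,0,0]},
])

```text
time_s: 4.05
position: [541.0, -23.3, 158.6]
tool_rot: [[0.988, 0.156, -0.0], [0.156, -0.988, -0.0], [-0.0, -0.0, -1.0]]
force: [0.1, -0.8, -0.1]
finger_gap: -0.3
gripper_force: 0.0
```

```bash
python3 - <<'E'
from cell import readout, vision
import cv2,numpy as np
s=readout.observe();print(s["force"],s["position"])
a=vision.capture("wrist")["img"][130:330,170:450];b=vision.capture("side")["img"][160:270,230:370]
cv2.imwrite("pics/w2.png",np.vstack([cv2.resize(a,(560,400),interpolation=2)])[...,::-1])
E
```

```text
[ 0.14166228 -0.77294078 -0.1134635 ] [541.0297811  -23.27730667 158.56356894]
```

View pics/w2.png

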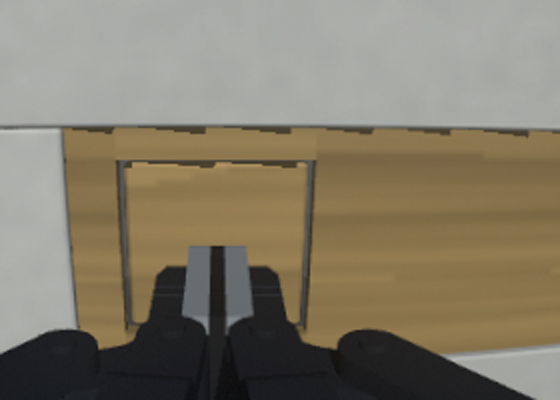

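The fingertips are over the plate, inside the seam square at (120–310, 160–330) in the crop, but there is no contact force yet. I'll keep going down slowly.

Emit:
arm_command([
  {"delta_pos":[0,0,-0.004],"delta_rot":[0,0,0]},
  {"delta_pos":[0,0,-0.008],"delta_rot":[0,0,0]},
  {"delta_pos":[0,0,-0.008],"delta_rot":[0,0,0]},
])

```text
time_s: 4.45
position: [541.0, -23.3, 156.6]
tool_rot: [[0.988, 0.156, -0.0], [0.156, -0.988, -0.0], [-0.0, 0.0, -1.0]]
force: [-0.7, -0.4, 0.5]
finger_gap: -0.0
gripper_force: 0.0
```

Emit:
arm_command([
  {"delta_pos":[0,0,-0.004],"delta_rot":[0,0,0]},
  {"delta_pos":[0,0,-0.008],"delta_rot":[0,0,0]},
  {"delta_pos":[0,0,-0.008],"delta_rot":[0,0,0]},
])

```text
time_s: 4.75
position: [541.0, -23.3, 154.6]
tool_rot: [[0.988, 0.156, -0.0], [0.156, -0.988, -0.0], [-0.0, 0.0, -1.0]]
force: [0.4, -1.0, -0.3]
finger_gap: 0.1
gripper_force: 0.0
```

Emit:
arm_command([
  {"delta_pos":[0,0,-0.004],"delta_rot":[0,0,0]},
  {"delta_pos":[0,0,-0.008],"delta_rot":[0,0,0]},
  {"delta_pos":[0,0,-0.008],"delta_rot":[0,0,0]},
])

```text
time_s: 5.05
position: [541.0, -23.3, 152.6]
tool_rot: [[0.988, 0.156, -0.0], [0.156, -0.988, -0.0], [-0.0, 0.0, -1.0]]
force: [-0.1, -0.3, 0.1]
finger_gap: -0.1
gripper_force: 0.0
```

Emit:
arm_command([
  {"delta_pos":[0,0,-0.004],"delta_rot":[0,0,0]},
  {"delta_pos":[0,0,-0.008],"delta_rot":[0,0,0]},
  {"delta_pos":[0,0,-0.008],"delta_rot":[0,0,0]},
])

```text
time_s: 5.35
position: [541.0, -23.3, 150.6]
tool_rot: [[0.988, 0.156, -0.0], [0.156, -0.988, -0.0], [-0.0, 0.0, -1.0]]
force: [0.5, -0.5, 0.3]
finger_gap: 0.2
gripper_force: 0.0
```

```bash
python3 - <<'E'
from cell import readout, vision
import cv2,numpy as np
from h import *
s=readout.observe();print(s["force"],s["position"])
c=vision.capture("side");print(proj(c,np.array([541,-23,135])),proj(c,np.array([541,-23,145])))
a=c["img"][150:280,230:400]
cv2.imwrite("pics/s2.png",cv2.resize(a,None,fx=4,fy=4,interpolation=2)[...,::-1])
E
```

```text
[ 0.4684807  -0.53738501  0.26737671] [541.04584176 -23.28750691 150.57506163]
(np.float64(309.0763892167155), np.float64(205.91261660588486)) (np.float64(309.2122870189527), np.float64(203.38450347467432))
```

View pics/s2.png

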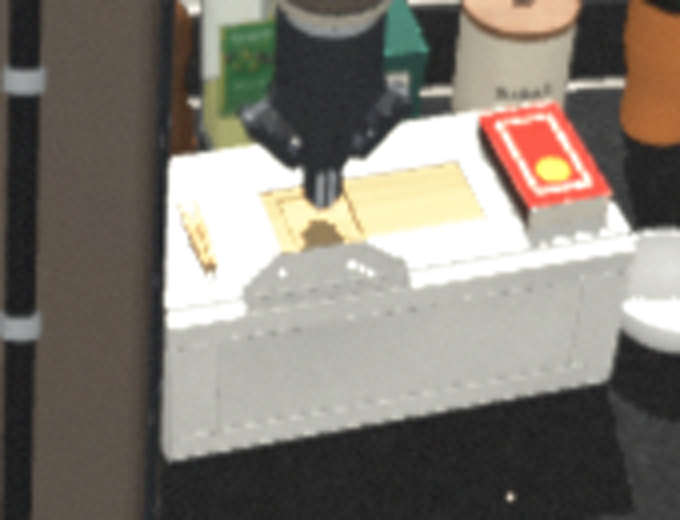

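The side view shows the tip at crop (322,205) and its shadow still separate. The tip is roughly 8 mm above the plate, so the fingertips reach less far than stated. I'll keep descending and watch the force.

Emit:
arm_command([
  {"delta_pos":[0,0,-0.004],"delta_rot":[0,0,0]},
  {"delta_pos":[0,0,-0.008],"delta_rot":[0,0,0]},
  {"delta_pos":[0,0,-0.012],"delta_rot":[0,0,0]},
  {"delta_pos":[0,0,-0.012],"delta_rot":[0,0,0]},
])

```text
time_s: 5.8
position: [541.0, -23.3, 147.6]
tool_rot: [[0.988, 0.156, -0.0], [0.156, -0.988, -0.0], [-0.0, 0.0, -1.0]]
force: [-0.1, -0.0, -1.0]
finger_gap: -0.1
gripper_force: 0.0
```

Emit:
arm_command([
  {"delta_pos":[0,0,-0.004],"delta_rot":[0,0,0]},
  {"delta_pos":[0,0,-0.008],"delta_rot":[0,0,0]},
  {"delta_pos":[0,0,-0.008],"delta_rot":[0,0,0]},
])

```text
time_s: 6.1
position: [541.0, -23.3, 145.6]
tool_rot: [[0.988, 0.156, -0.0], [0.156, -0.988, -0.0], [-0.0, 0.0, -1.0]]
force: [0.6, 0.3, 0.8]
finger_gap: 0.1
gripper_force: 0.0
```

Emit:
arm_command([
  {"delta_pos":[0,0,-0.004],"delta_rot":[0,0,0]},
  {"delta_pos":[0,0,-0.008],"delta_rot":[0,0,0]},
  {"delta_pos":[0,0,-0.008],"delta_rot":[0,0,0]},
])

```text
time_s: 6.4
position: [541.0, -23.3, 143.6]
tool_rot: [[0.988, 0.156, -0.0], [0.156, -0.988, -0.0], [-0.0, 0.0, -1.0]]
force: [0.3, 0.5, 0.2]
finger_gap: 0.1
gripper_force: 0.0
```

Emit:
arm_command([
  {"delta_pos":[0,0,-0.004],"delta_rot":[0,0,0]},
  {"delta_pos":[0,0,-0.008],"delta_rot":[0,0,0]},
  {"delta_pos":[0,0,-0.008],"delta_rot":[0,0,0]},
])

```text
time_s: 6.7
position: [541.0, -23.3, 141.6]
tool_rot: [[0.988, 0.156, -0.0], [0.156, -0.988, -0.0], [-0.0, 0.0, -1.0]]
force: [-0.5, -1.1, 0.4]
finger_gap: -0.3
gripper_force: 0.0
```

Emit:
arm_command([
  {"delta_pos":[0,0,-0.004],"delta_rot":[0,0,0]},
  {"delta_pos":[0,0,-0.008],"delta_rot":[0,0,0]},
  {"delta_pos":[0,0,-0.008],"delta_rot":[0,0,0]},
])

```text
time_s: 7.0
position: [541.1, -23.3, 139.6]
tool_rot: [[0.988, 0.156, -0.0], [0.156, -0.988, -0.0], [-0.0, 0.0, -1.0]]
force: [-0.9, 0.5, 0.1]
finger_gap: 0.1
gripper_force: 0.0
```

```bash
python3 - <<'E'
from cell import readout, vision
import cv2,numpy as np
s=readout.observe();print(s["force"],s["position"],s["tau"],s["qpos"])
c=vision.capture("side")
a=c["img"][150:260,260:380]
w=vision.capture("wrist")["img"][130:330,170:450]
cv2.imwrite("pics/s3.png",np.hstack([cv2.resize(a,(400,367),interpolation=2),cv2.resize(w,(400,367))])[...,::-1])
E
```

```text
[-0.88493688  0.50545827  0.11999093] [541.05139142 -23.29703374 139.56979307] [ 5.77322025e-04 -5.50899518e+01 -2.02831221e+01 -3.87508624e-05
 -3.35247174e-02  1.33718007e-06] [-1.64982875e-01  4.78694248e-01  1.85503412e+00 -1.09869891e-04
  8.08068066e-01  1.24954232e+00]
```

View pics/s3.png

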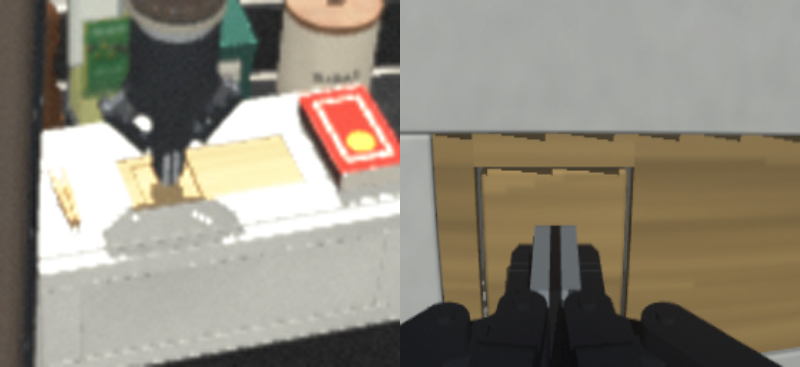

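The tip and its shadow now almost meet, at left crop (170,187). I'll continue.

Emit:
arm_command([
  {"delta_pos":[0,0,-0.004],"delta_rot":[0,0,0]},
  {"delta_pos":[0,0,-0.008],"delta_rot":[0,0,0]},
  {"delta_pos":[0,0,-0.008],"delta_rot":[0,0,0]},
])

```text
time_s: 7.4
position: [541.1, -23.3, 137.6]
tool_rot: [[0.988, 0.156, -0.0], [0.156, -0.988, -0.0], [-0.0, 0.0, -1.0]]
force: [0.1, 0.1, -1.3]
finger_gap: 0.4
gripper_force: 0.0
```

Emit:
arm_command([
  {"delta_pos":[0,0,-0.004],"delta_rot":[0,0,0]},
  {"delta_pos":[0,0,-0.008],"delta_rot":[0,0,0]},
  {"delta_pos":[0,0,-0.008],"delta_rot":[0,0,0]},
])

```text
time_s: 7.7
position: [541.1, -23.3, 135.7]
tool_rot: [[0.988, 0.156, 0.0], [0.156, -0.988, -0.0], [0.0, 0.0, -1.0]]
force: [-0.7, -0.7, 2.9]
finger_gap: -0.1
gripper_force: 1.2
```

Emit:
arm_command([
  {"delta_pos":[0,0,-0.004],"delta_rot":[0,0,0]},
  {"delta_pos":[0,0,-0.008],"delta_rot":[0,0,0]},
  {"delta_pos":[0,0,-0.008],"delta_rot":[0,0,0]},
])

```text
time_s: 8.0
position: [541.1, -23.3, 133.7]
tool_rot: [[0.988, 0.156, 0.0], [0.156, -0.988, -0.0], [0.0, 0.0, -1.0]]
force: [-1.1, 0.7, 4.9]
finger_gap: 0.2
gripper_force: 2.0
```

The plate is giving with a spring-like force. I'll press a little further, then lift off straight away.

Emit:
arm_command([
  {"delta_pos":[0,0,-0.004],"delta_rot":[0,0,0]},
  {"delta_pos":[0,0,-0.008],"delta_rot":[0,0,0]},
  {"delta_pos":[0,0,-0.01],"delta_rot":[0,0,0]},
  {"delta_pos":[0,0,-0.01],"delta_rot":[0,0,0]},
])

```text
time_s: 8.4
position: [541.1, -23.3, 131.2]
tool_rot: [[0.988, 0.156, 0.0], [0.156, -0.988, -0.0], [0.0, 0.0, -1.0]]
force: [-1.9, -0.0, 5.1]
finger_gap: -0.0
gripper_force: 2.7
```

```bash
python3 - <<'E'
from cell import readout, vision
import cv2,numpy as np
s=readout.observe();print(s["force"],s["position"])
c=vision.capture("side")["img"][150:330,220:400];t=vision.capture("top")["img"][150:330,230:410]
cv2.imwrite("pics/s4.png",cv2.resize(np.hstack([c,t]),(800,400),interpolation=2)[...,::-1])
E
```

```text
[-1.88367938 -0.03877026  5.06678457] [541.12595454 -23.30816947 131.21126871]
```

View pics/s4.png

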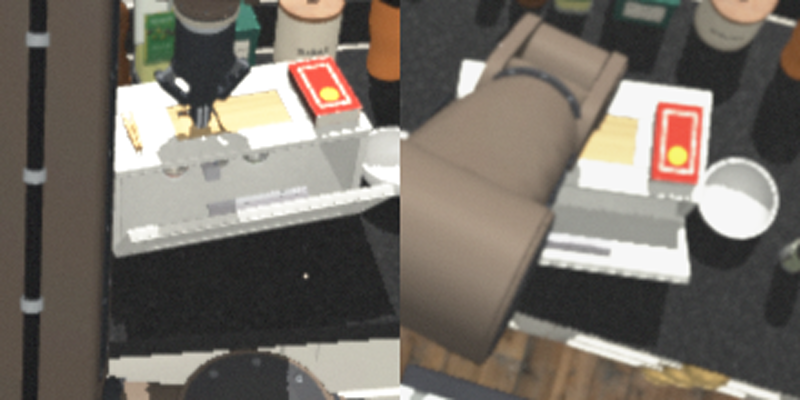

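The flap is swinging open. I'll retreat straight up.

Emit:
arm_command([
  {"delta_pos":[0,0,0.05],"delta_rot":[0,0,0]},
  {"delta_pos":[0,0,0.2],"delta_rot":[0,0,0]},
  {"delta_pos":[0,0,0.35],"delta_rot":[0,0,0]},
  {"delta_pos":[0,0,0.5],"delta_rot":[0,0,0]},
  {"delta_pos":[0,0,0.5],"delta_rot":[0,0,0]},
  {"delta_pos":[0,0,0.5],"delta_rot":[0,0,0]},
  {"delta_pos":[0,0,0.5],"delta_rot":[0,0,0]},
  {"delta_pos":[0,0,0.5],"delta_rot":[0,0,0]},
  {"delta_pos":[0,0,0.5],"delta_rot":[0,0,0]},
  {"delta_pos":[0,0,0.5],"delta_rot":[0,0,0]},
  {"delta_pos":[0,0,0.5],"delta_rot":[0,0,0]},
  {"delta_pos":[0,0,0.5],"delta_rot":[0,0,0]},
  {"delta_pos":[0,0,0.5],"delta_rot":[0,0,0]},
  {"delta_pos":[0,0,0.5],"delta_rot":[0,0,0]},
  {"delta_pos":[0,0,0.5],"delta_rot":[0,0,0]},
  {"delta_pos":[0,0,0.5],"delta_rot":[0,0,0]},
  {"delta_pos":[0,0,0.5],"delta_rot":[0,0,0]},
  {"delta_pos":[0,0,0.5],"delta_rot":[0,0,0]},
])

```text
time_s: 10.3
position: [541.1, -23.3, 256.2]
tool_rot: [[0.988, 0.156, 0.0], [0.156, -0.988, -0.0], [0.0, 0.0, -1.0]]
force: [0.3, -0.3, -0.5]
finger_gap: -0.2
gripper_force: 0.0
```

```bash
python3 - <<'E'
from cell import vision
import cv2,numpy as np
c=vision.capture("side")["img"][150:330,220:400];t=vision.capture("wrist")["img"]
cv2.imwrite("pics/s5.png",np.hstack([cv2.resize(c,(360,360)),cv2.resize(t,(440,360))])[...,::-1])
E
```

```text
(no output)
```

View pics/s5.png

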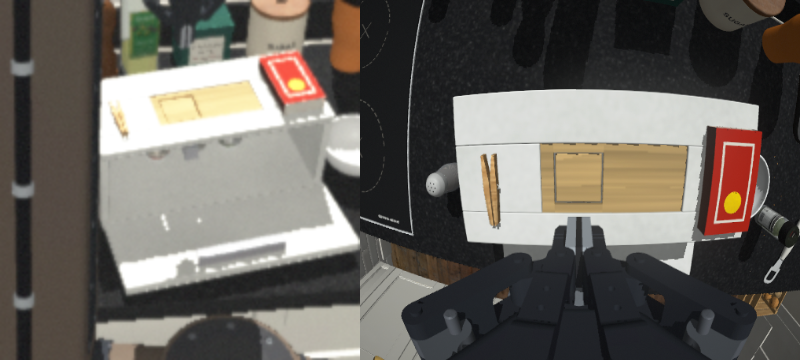

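The flap lies flat in front of the box, left crop (230,250). The catch is back up, the loose things have not moved, and the arm is clear.

```bash
python3 -c "
from cell import hand_in
print(hand_in())"
```

```text
the job is handed in; nothing more can be done
None
```

I pressed the catch until it let go. The last pictures show the flap lying open, the catch back up and the loose things where they were; the job is handed in, but no verdict came back.

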